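# Dial the thumbwheel module in the test cradle

## Task

Lift the colour-wheel module out of the rack by its ends, stand it on the blue mat, let go and take it again by its long sides, and set it flat in the orange-ended test cradle and let go. Then, with a light fingertip, roll its thumbwheel click by click until blue (6) is the colour on top. Never lift the module by its wheel, and leave the other modules, the solder reel and the screwdriver where they are.

Things in the scene. Friction and masses are not known exactly. Their poses are not given: they have to be found in the camera images.
- module: Loose beige box 66 long (x) x 44 wide (y) x 50 mm high, about 0.26 kg, with a wheel out of the middle of its top. Origin: centre of the underside, z up. Either way round will do. In the rack, dividers 3 mm from its long sides and nearly as high leave only its ends free to grip (66 mm apart); in the cradle the end stops leave only its long sides free (44 mm apart).
- wheel: The thumbwheel in the module: radius 28 mm, 16 mm wide, axis along the module's y, black with ten coloured flats and, between them, ten low ridges (2 mm) that help a fingertip. Origin on its axis at mid width, 34 mm above the module's underside: its top is 62 mm above the underside (ridges 64) and 12 mm out of the housing's flat top. Held in by the housing.
- wheel_top (a point): Point on the module, 62 mm above its underside, at the top of the wheel between two small white pointers. The colour here is the setting, by the resistor code: 0 black, 1 brown, 2 red, 3 orange, 4 yellow, 5 green, 6 blue, 7 violet, 8 grey, 9 white. Axes as the module.
- dial (a joint): Angle of the thumbwheel, rad. Clicks every 0.628 rad (17.6 mm at the rim): value = 0.628 x the number on top, 3.77 = 6 (blue). Starts at 1, 2 or 3; stops just past 0 and 9. Grows as the top is rolled towards the module's +x. A click takes up to 2 N at the rim; let go, it springs into the nearest click. Press with some 5 N and drag: a mere brush slips, over 45 N breaks it.
- rack: Fixed aluminium rack with three bays side by side along its y, 60 mm apart; floor 6 mm thick, dividers 10 mm thick along x, 52 mm high above the bench, open at both x ends and above. Overall 90 x 190 mm. Origin: centre of the underside. The thumbwheel module stands in any one of the bays, its x along the rack's x.
- mat: Thin blue square mat fixed on the bench, 160 x 160 x 2 mm; origin: centre of the underside.
- cradle: Fixed test cradle: black bed 100 (x) x 74 (y) x 8 mm thick with two orange end stops across x, 12 mm thick, 50 mm wide, 73 mm apart, 54 mm high above the bench; low lips along the sides, 51 mm apart, rise 6 mm above the bed. The module stands between them, its x along the cradle's x. Origin: centre of the underside; x runs from stop to stop.
- cradle_bed (a point): Centre of the upper face of the cradle's bed, 8 mm above the bench, where the middle of the module's underside belongs; axes as the cradle.
- knob_module: Bystander in the rack: same box, with a black round knob on top (12 mm high). Origin: centre of the underside.
- socket_module: Bystander in the rack: same box, with a red, a black and a green socket on top (11 mm high). Origin: centre of the underside.
- reel: Bystander: silver solder reel standing on its flange, 60 mm diameter, 46 mm high. Origin: centre of the underside.
- screwdriver: Bystander: precision screwdriver lying on the bench, 130 mm long along its x, handle 14 mm thick to -x. Origin on its underside about its middle.
Things that resemble listed ones, but are neither listed nor needed, are in the scene too. Leave any turquoise look-alike of the cradle alone.

How it is judged:
By the outcome, as a careful person would: the job done as asked, in the order asked, and still so for the second after the job is handed in, with the robot touching nothing.
It also fails if it takes over 72 s, if anything falls off the work surface, if the arm or the gripper's body presses on something with over 40 N, if the wrist force passes 120 N, or if a joint passes its speed limit or range.

## Robot

A 6-joint arm with a two-finger parallel gripper is mounted at the origin on the work surface. World frame = base frame: x ahead of the robot, y to its left, z up, the work surface at z = 0. Lengths are in m, angles in rad, forces in N, time in s.
With the tool pointing down it reaches from about 0.3 to 0.875 m from the base axis. Payload 6.4 kg.
Tool frame: the origin (TCP) lies between the finger pads; the fingertips stand 19 mm ahead of it and the grasp point (between the pads) is the TCP (ctrl.tips_ahead is the z of the fingertips in the tool frame, in m); z points along the fingers, y is the line along which they close (so a half turn about z gives the same grasp; the last joint's range is limited). The gripper opens to 85 mm and grips with 20 to 120 N. Pads are 22 mm wide; open, the fingers measure 114 mm over their backs; the gripper's body (76 mm by 85 mm) begins 54 mm behind the grasp point. The pads swing forward as they close: fully open they stand 13 mm farther back than shut.
Start: joints at [1.021, 0.181, 1.607, -0, 1.354, -0.206], TCP at [0.194, 0.541, 0.25] pointing down, gripper open.
Joint ranges: [-2.99, 2.99], [-0.89, 2.07], [0.3, 2.58], [-1.14, 4.28], [0, 2.63], [-3.12, 3.12]. Speed limits (rad/s): [2.57, 2.57, 3.01, 3.14, 3.14, 3.14].

## Interface

Orientations are given as a unit quaternion [w, x, y, z].
In Python, from bench import readout, vision, ctrl gives the robot as it stands.
- The arm moves only by the tool play_rows, never from a script. Its arguments are lists of equal length, an entry for each row: "xyz": the shift along the tool's x, y, z in mm, a list of three; "rot": the turn, a rotation vector about the tool's x, y, z in rad, a list of three; "grip": the opening, from 0 (shut) to 1 (fully open). In form: {"xyz": [[x, y, z], ...], "rot": [[rx, ry, rz], ...], "grip": [grip, ...]}. A call has exactly 10 rows; each row is the pose to reach, as a shift and turn from the pose commanded when the call began, along the tool's axes at that moment; what a row does not reach only later rows make up. A row lasts 1/8 s, in which the tool goes at most 62.5 mm and 10.7 degrees, less where a joint would pass 70% of its speed; a pose out of reach is approached as far as the arm can. A call with a gripper value outside its range is refused whole. The fingers move at their own pace and stop on an object; the grip force is fixed at half the most. Time passes only in rows, so rows that repeat a pose let the fingers close, or fill a call up. It gives the time, the measured TCP pose, the force, the opening and the grip force at its end, in the units of the state.
- readout.get_obs(): the state, without advancing time (a new reading comes with each control period).
- vision.camera(name): name is "side" or "top" or "wrist"; returns a dict with "color" (420x560x3 uint8, red, green, blue), "depth" (420x560 float32, m along the optical axis (not along the pixel's ray), 0 where there is no reading), "camera_matrix" (3x3 intrinsics, pixels), "k1" (the pictures are not rectified: a ray, as slopes to the right and down, at radius r is drawn at 1 + k1 r^2 times it, then the intrinsics apply), "extrinsics" (4x4, takes a point from camera to world coordinates); the wrist camera has in their place "hand_eye" (4x4, takes a point from camera to tool coordinates, whose origin is the TCP and whose axes are the flange's). Camera axes: x right, y down, z forward; pixel columns grow to the right and rows downward; lengths in m; the calibration is good to about 2 mm. A picture is of the moment at which its call begins: read the wrist's pose just before it.
- ctrl.hand_in(): hands the job in; it is judged then, once.
The state is a dict: "time_s": time; "q": joint angles; "dq": joint speeds; "joint_efforts": joint torques, N m; "eef_pos": TCP position; "eef_rot": TCP orientation; "wrist_force": force on the tool from outside, world axes, zero at the start; "torque": the same for the moment, N m; "opening": opening from 0.0 (shut) to 1.0 (fully open); "grasp_force": force on a finger pad.
Only numpy, scipy, OpenCV 4.12 (cv2) and the standard library are available. Lean on these libraries where they do the work, as an engineer would, in place of code of your own. Each camera call takes 0.05 s, during which the arm holds its last target. There are 200 camera calls.

## Working session

There is one attempt and no reset: what is moved stays moved. The work goes in short steps, Python scripts to look and compute and a tool call to move; the robot and the scene stay as the last step left them, time stands still between calls to the robot, and variables do not carry over. Pictures are saved under pics/ and viewed, at most 10 in all, crops included, and the job is handed in when it is done.

Besides the shell and the picture viewer there is one more tool, called after ">>>" by a JSON object that holds its "name" and its "arguments", one argument or row to a line. play_rows: Moves the arm, as the interface text tells. Its arguments: {"type":"object","properties":{"xyz":{"type":"array","items":{"type":"array","items":{"type":"number"}}},"rot":{"type":"array","items":{"type":"array","items":{"type":"number"}}},"grip":{"type":"array","items":{"type":"number"}}},"required":["xyz","rot","grip"]}

```bash
mkdir -p pics
cat > h.py <<'E'
import numpy as np, cv2
from bench import readout, vision, ctrl
from scipy.spatial.transform import Rotation as R
def pose():
    o=readout.get_obs(); q=o["eef_rot"]; T=np.eye(4); T[:3,:3]=R.from_quat([q[1],q[2],q[3],q[0]]).as_matrix(); T[:3,3]=o["eef_pos"]; return T
def snap(name):
    T=pose(); c=vision.camera(name); E=T@np.array(c["hand_eye"]) if name=="wrist" else np.array(c["extrinsics"])
    np.savez(f"pics/{name}.npz",color=c["color"],depth=c["depth"],K=c["camera_matrix"],k1=c["k1"],E=E); return load(name)
def load(name): return dict(np.load(f"pics/{name}.npz"))
def ray(c,uv):
    uv=np.atleast_2d(uv).astype(float); K=c["K"]; k=float(c["k1"])
    return cv2.undistortPoints(uv.reshape(-1,1,2),K,np.array([k,0,0,0,0.])).reshape(-1,2)
def at_z(c,uv,z):
    s=ray(c,uv); d=np.c_[s,np.ones(len(s))]@c["E"][:3,:3].T; o=c["E"][:3,3]
    return o+d*((z-o[2])/d[:,2])[:,None]
def at_d(c,uv):
    s=ray(c,uv); uv=np.atleast_2d(uv).astype(int); d=c["depth"][uv[:,1],uv[:,0]]
    return (np.c_[s,np.ones(len(s))]*d[:,None])@c["E"][:3,:3].T+c["E"][:3,3]
def save(c,f,box=None,s=1):
    im=c["color"][:,:,::-1]
    if box: im=im[box[1]:box[3],box[0]:box[2]]
    cv2.imwrite(f,cv2.resize(im,None,fx=s,fy=s,interpolation=cv2.INTER_CUBIC))
def totool(v):  # world vec (mm) to tool axes
    return pose()[:3,:3].T@np.array(v)
E
python3 - <<'E'
from h import *
for n in("top","side"):
    c=snap(n); save(c,f"pics/{n}0.png",s=1.4); print(n,c["E"].round(3).tolist(),c["K"].tolist(),c["k1"])
print(pose().round(3)); print(readout.get_obs())
E
```

```text
top [[-0.003, -0.998, 0.069, 0.527], [-1.0, 0.002, -0.006, -0.014], [0.006, -0.069, -0.998, 0.983], [0.0, 0.0, 0.0, 1.0]] [[483.1911223518129, 0.0, 279.8628765545038], [0.0, 483.1911223518129, 210.75495081615148], [0.0, 0.0, 1.0]] -0.0842433829728949
side [[0.955, -0.229, 0.187, 0.396], [-0.295, -0.754, 0.587, -0.537], [0.007, -0.616, -0.788, 0.785], [0.0, 0.0, 0.0, 1.0]] [[444.1932977524675, 0.0, 284.6453441762831], [0.0, 444.1932977524675, 216.66174433294634], [0.0, 0.0, 1.0]] -0.10113742904310116
[[-0.941  0.337 -0.001  0.194]
 [ 0.337  0.941 -0.001  0.541]
 [ 0.    -0.002 -1.     0.249]
 [ 0.     0.     0.     1.   ]]
{'time_s': 0.1, 'q': array([ 1.02072601e+00,  1.81465087e-01,  1.60792518e+00,  7.19664544e-06,
        1.35378577e+00, -2.06280971e-01]), 'dq': array([ 0.00083956, -0.00086699, -0.00236013, -0.00025962, -0.00195668,
        0.00028987]), 'joint_efforts': array([ 7.19972140e-04, -4.45879233e+01, -3.52238882e+01, -2.88628653e-04,
        4.13820890e-03, -1.08670730e-05]), 'eef_pos': array([0.19352778, 0.540954  , 0.24946685]), 'eef_rot': array([-2.95577681e-04,  1.71050116e-01,  9.85262011e-01, -7.34452757e-04]), 'wrist_force': array([ 0.19248642, -0.04034977,  0.53681597]), 'torque': array([-0.0219901 , -0.01853966, -0.0126602 ]), 'grasp_force': 0.0, 'opening': 0.9984699815894116}
```

View pics/top0.png

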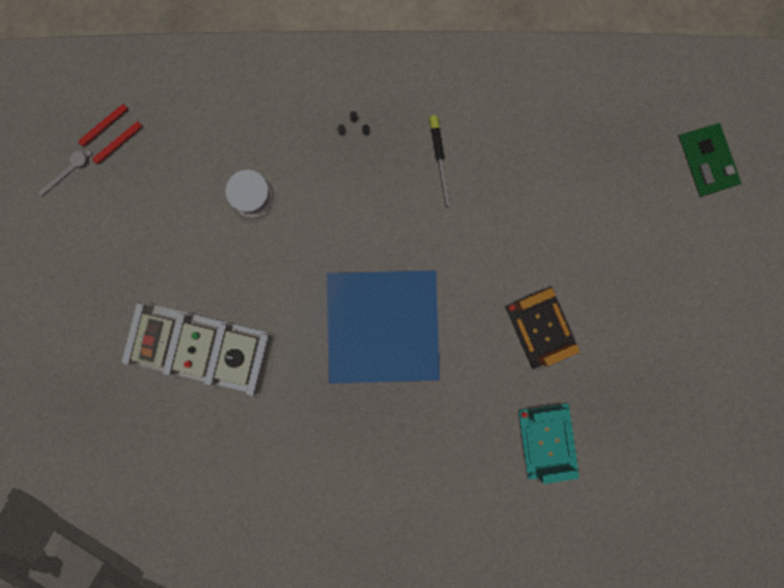

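The top view shows the rack with three modules at about (197,348): a wheel module at (152,340), sockets at (193,350) and a knob at (236,357). The mat is at (383,326), the orange-ended cradle at (542,327), and the turquoise decoy at (549,443). The reel is at (247,193) and the screwdriver at (440,160).

Things that could be mistaken:
- **Module:** wheel module (152,340), against socket (193,350) and knob (236,357). I choose the wheel one.
- **Cradle:** orange (542,327), against turquoise (549,443). I choose the orange one.

Next is a close crop of both choices.

Run:
```python
from h import *
c=load("top"); im=c["color"][:,:,::-1]
f=lambda b:cv2.resize(im[b[1]:b[3],b[0]:b[2]],None,fx=5,fy=5,interpolation=cv2.INTER_CUBIC)
a=f((80,210,200,290)); b=f((355,200,420,265))
b=cv2.copyMakeBorder(b,0,a.shape[0]-b.shape[0],0,0,cv2.BORDER_CONSTANT)
o=np.hstack([a,b]); o=cv2.convertScaleAbs(o,alpha=1.5); o=cv2.resize(o,None,fx=.8,fy=.8); cv2.imwrite("pics/crop1.png",o); print(o.shape)
for u in [(108,243),(273,233),(387,234),(100,300)]: print(u,at_d(c,u).round(3), at_z(c,u,0).round(3))
```

```text
(320, 740, 3)
(108, 243) [[0.529 0.308 0.069]] [[0.529 0.333 0.   ]]
(273, 233) [[ 0.549 -0.006  0.002]] [[ 0.549 -0.006  0.   ]]
(387, 234) [[ 0.547 -0.237  0.008]] [[ 0.547 -0.239  0.   ]]
(100, 300) [[0.413 0.347 0.003]] [[0.413 0.348 0.   ]]
```

View pics/crop1.png

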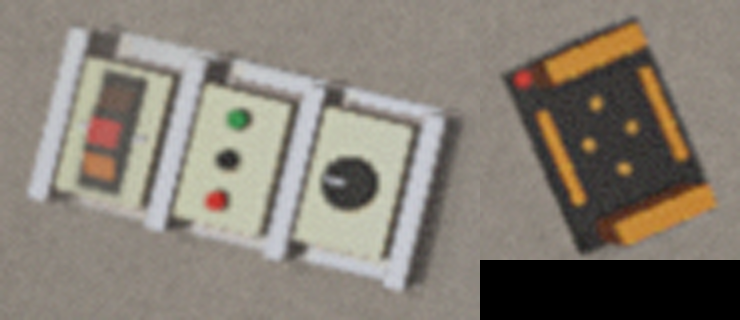

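The crop confirms the choice. The wheel module in the left bay shows red (2) on top, with brown on the image-up side and orange on the image-down side, so module +x points image-up (roughly world +x). The orange cradle is confirmed at yaw of about 25°. Now computing poses.

Run:
```python
from h import *
c=load("top")
A=lambda p,z:at_z(c,np.array([80,210])+np.atleast_2d(p)/4.,z)
B=lambda p,z:at_z(c,np.array([355,200])+(np.atleast_2d(p)-[480,0])/4.,z)
m=A([(88,57),(178,73),(150,210),(55,192)],.056); print("mod",m.round(3).tolist(),m.mean(0)); 
an=lambda d:np.degrees(np.arctan2(d[1],d[0]))
print(an(m[0]-m[3]),an(m[1]-m[2]),np.linalg.norm(m[0]-m[3]),np.linalg.norm(m[0]-m[1]))
r=A([(75,30),(37,197),(437,112),(397,285)],.052); print("rack",r.mean(0),an(r[0]-r[1]),an(r[2]-r[3]))
w=A([(104,130)],.068);print("wheel",w)
b=B([(505,75),(583,252)],.008); print(b, an(b[0]-b[1]),np.linalg.norm(b[0]-b[1]))
s=B([(545,82),(640,45),(625,243),(715,205)],.054); print("stops",s.round(3).tolist(),an(s[0]-s[2]),an(s[1]-s[3]))
s=B([(549,84),(649,37),(638,18)],.054);print(s.round(3).tolist())
d=B([(597,103),(631,127),(589,145),(624,168)],.008); print("dots",d.mean(0))
mt=at_z(c,np.array([(328,271),(436,271),(440,381),(328,383)])/1.4,.002); print("mat",mt.round(3).tolist(),mt.mean(0))
T=pose(); g=np.r_[m.mean(0)[:2],.16]; print("to tool mm", T[:3,:3].T@(g-T[:3,3])*1000)
```

```text
mod [[0.565, 0.325, 0.056], [0.558, 0.281, 0.056], [0.492, 0.294, 0.056], [0.5, 0.341, 0.056]] [0.52873762 0.31015779 0.056     ]
-13.004617957923964 -10.873667924053862 0.06698018941313164 0.04519696628449294
rack [0.51778777 0.25360915 0.052     ] -12.023975182880672 -12.70600399735634
wheel [[0.5300865  0.31259557 0.068     ]]
[[ 0.5776117  -0.18454655  0.008     ]
 [ 0.48801676 -0.2230715   0.008     ]] 23.267233774390526 0.0975265373815734
stops [[0.572, -0.196, 0.054], [0.59, -0.243, 0.054], [0.494, -0.234, 0.054], [0.512, -0.278, 0.054]] 25.915711882544567 24.49157376350505
[[0.571, -0.198, 0.054], [0.593, -0.247, 0.054], [0.603, -0.242, 0.054]]
dots [ 0.5466364  -0.23784341  0.008     ]
mat [[0.63, 0.073, 0.002], [0.63, -0.084, 0.002], [0.47, -0.089, 0.002], [0.468, 0.073, 0.002]] [ 0.54932797 -0.0067556   0.002     ]
to tool mm [-393.41606765 -104.16696353   89.49795775]
```

>>> {"name": "play_rows", "arguments": {
  "xyz": [
    [-393,-104,79],
    [-393,-104,79],
    [-393,-104,79],
    [-393,-104,79],
    [-393,-104,79],
    [-393,-104,79],
    [-393,-104,79],
    [-393,-104,79],
    [-393,-104,79],
    [-393,-104,79]
  ],
  "rot": [
    [0,0,1.443],
    [0,0,1.443],
    [0,0,1.443],
    [0,0,1.443],
    [0,0,1.443],
    [0,0,1.443],
    [0,0,1.443],
    [0,0,1.443],
    [0,0,1.443],
    [0,0,1.443]
  ],
  "grip": [1,1,1,1,1,1,1,1,1,1]
}}

```text
time_s: 1.35
eef_pos: [0.5283, 0.3113, 0.1712]
eef_rot: [-0.0, 0.778, 0.628, -0.0]
wrist_force: [-0.5, 1.0, 0.5]
opening: 0.998
grasp_force: 0.0
```

Run:
```python
from h import *
c=snap("wrist"); save(c,"pics/w1.png",s=1.4); print(pose().round(4)); print(c["E"].round(3))
```

```text
[[ 2.114e-01  9.774e-01 -1.000e-04  5.283e-01]
 [ 9.774e-01 -2.114e-01 -0.000e+00  3.114e-01]
 [-0.000e+00 -1.000e-04 -1.000e+00  1.713e-01]
 [ 0.000e+00  0.000e+00  0.000e+00  1.000e+00]]
[[ 0.977 -0.201 -0.066  0.544]
 [-0.212 -0.931 -0.296  0.388]
 [-0.002  0.303 -0.953  0.295]
 [ 0.     0.     0.     1.   ]]
```

View pics/w1.png

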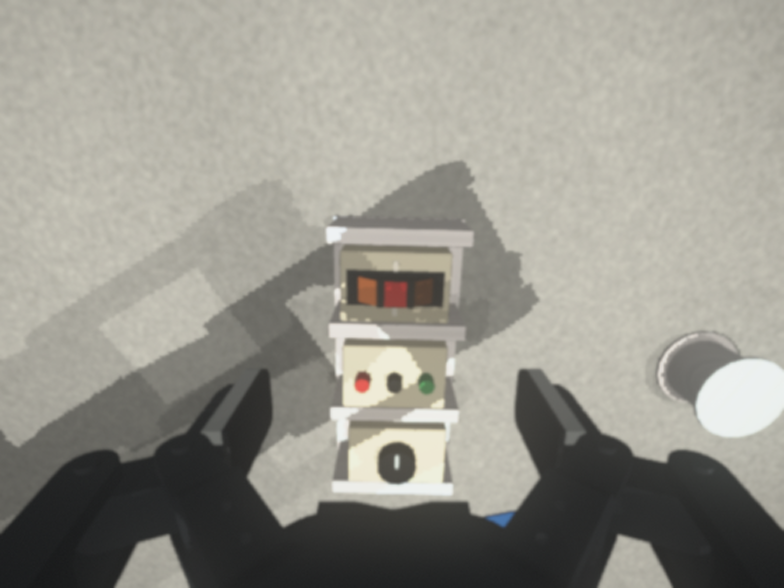

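The wrist view shows the wheel module at (396,285). Its slot spans x 347–443, red is on top at (396,293), and the white pointer is at (396,266). The divider top edges are at rows 222 and 320, and the module ends at columns 340 and 450.

Run:
```python
from h import *
c=load("wrist"); P=lambda p,z:at_z(c,np.atleast_2d(p)/1.4,z)
an=lambda d:np.degrees(np.arctan2(d[1],d[0]))
for n,p,z in [("back edge",[(340,247),(450,249)],.056),("slot",[(347,271),(444,271)],.056),("slot near",[(347,306),(443,306)],.056),("div",[(327,242),(472,244)],.052),("div2",[(330,337),(465,338)],.052),("top",[(385,281),(407,281),(385,306),(407,306)],.068)]:
    q=P(p,z); print(n,q.round(4).tolist(),"mid",q.mean(0).round(4),"L",np.linalg.norm(q[1]-q[0]).round(4),"yaw",an(q[1]-q[0]).round(2))
print(at_d(c,np.array([(396,293),(396,255),(380,255),(420,255)])/1.4).round(4))
```

```text
back edge [[0.5035, 0.347, 0.056], [0.5654, 0.3324, 0.056]] mid [0.5345 0.3397 0.056 ] L 0.0636 yaw -13.25
slot [[0.504, 0.3322, 0.056], [0.5597, 0.3202, 0.056]] mid [0.5319 0.3262 0.056 ] L 0.057 yaw -12.19
slot near [[0.4987, 0.311, 0.056], [0.5553, 0.2988, 0.056]] mid [0.527  0.3049 0.056 ] L 0.0579 yaw -12.18
div [[0.4962, 0.3508, 0.052], [0.5789, 0.3317, 0.052]] mid [0.5375 0.3412 0.052 ] L 0.0849 yaw -13.0
div2 [[0.4824, 0.292, 0.052], [0.5652, 0.2734, 0.052]] mid [0.5238 0.2827 0.052 ] L 0.0849 yaw -12.63
top [[0.5255, 0.3249, 0.068], [0.5376, 0.3223, 0.068], [0.5223, 0.3103, 0.068], [0.5346, 0.3077, 0.068]] mid [0.53   0.3163 0.068 ] L 0.0124 yaw -12.19
[[0.5301 0.3169 0.0687]
 [0.5342 0.3358 0.057 ]
 [0.5252 0.3378 0.0574]
 [0.5478 0.3326 0.0561]]
```

>>> {"name": "play_rows", "arguments": {
  "xyz": [
    [4,1,20],
    [4,1,40],
    [4,1,60],
    [4,1,80],
    [4,1,95],
    [4,1,110],
    [4,1,120],
    [4,1,128],
    [4,1,132],
    [4,1,132]
  ],
  "rot": [
    [0,0,0],
    [0,0,0],
    [0,0,0],
    [0,0,0],
    [0,0,0],
    [0,0,0],
    [0,0,0],
    [0,0,0],
    [0,0,0],
    [0,0,0]
  ],
  "grip": [1,1,1,1,1,1,1,1,1,1]
}}

```text
time_s: 2.65
eef_pos: [0.5306, 0.3147, 0.0393]
eef_rot: [-0.0, 0.779, 0.627, 0.0]
wrist_force: [-0.5, 1.0, 0.2]
opening: 1.0
grasp_force: 0.0
```

>>> {"name": "play_rows", "arguments": {
  "xyz": [
    [0,0,0],
    [0,0,0],
    [0,0,0],
    [0,0,0],
    [0,0,0],
    [0,0,0],
    [0,0,0],
    [0,0,0],
    [0,0,0],
    [0,0,0]
  ],
  "rot": [
    [0,0,0],
    [0,0,0],
    [0,0,0],
    [0,0,0],
    [0,0,0],
    [0,0,0],
    [0,0,0],
    [0,0,0],
    [0,0,0],
    [0,0,0]
  ],
  "grip": [0.9,0.85,0.8,0.75,0.7,0.6,0.5,0.5,0.5,0.5]
}}

```text
time_s: 3.9
eef_pos: [0.5309, 0.3149, 0.04]
eef_rot: [0.0, 0.779, 0.627, 0.0]
wrist_force: [-1.6, -0.8, 5.8]
opening: 0.765
grasp_force: 67.3
```

>>> {"name": "play_rows", "arguments": {
  "xyz": [
    [0,0,-5],
    [0,0,-12],
    [0,0,-22],
    [0,0,-34],
    [0,0,-46],
    [0,0,-58],
    [0,0,-72],
    [0,0,-88],
    [0,0,-104],
    [0,0,-110]
  ],
  "rot": [
    [0,0,0],
    [0,0,0],
    [0,0,0],
    [0,0,0],
    [0,0,0],
    [0,0,0],
    [0,0,0],
    [0,0,0],
    [0,0,0],
    [0,0,0]
  ],
  "grip": [0.5,0.5,0.5,0.5,0.5,0.5,0.5,0.5,0.5,0.5]
}}

```text
time_s: 5.15
eef_pos: [0.5314, 0.315, 0.1511]
eef_rot: [0.0, 0.779, 0.627, 0.001]
wrist_force: [0.0, -0.9, -3.5]
opening: 0.763
grasp_force: 66.9
```

Run:
```python
from h import *
T=pose(); print(T.round(4)); print(readout.get_obs()["wrist_force"])
print(T[:3,:3].T@(np.array([.548,-.007,.06])-T[:3,3])*1000)
```

```text
[[ 2.143e-01  9.768e-01  2.300e-03  5.314e-01]
 [ 9.768e-01 -2.143e-01  8.000e-04  3.150e-01]
 [ 1.300e-03  2.100e-03 -1.000e+00  1.511e-01]
 [ 0.000e+00  0.000e+00  0.000e+00  1.000e+00]]
[ 0.0141078  -0.92813021 -3.51676305]
[-311.06409838   85.04888404   90.91248319]
```

>>> {"name": "play_rows", "arguments": {
  "xyz": [
    [-20,5,0],
    [-55,15,0],
    [-95,26,0],
    [-140,38,0],
    [-185,50,0],
    [-230,63,0],
    [-270,74,0],
    [-295,81,0],
    [-308,85,0],
    [-311,85,0]
  ],
  "rot": [
    [0,0,-0.05],
    [0,0,-0.12],
    [0,0,-0.2],
    [0,0,-0.3],
    [0,0,-0.4],
    [0,0,-0.5],
    [0,0,-0.57],
    [0,0,-0.62],
    [0,0,-0.646],
    [0,0,-0.646]
  ],
  "grip": [0.5,0.5,0.5,0.5,0.5,0.5,0.5,0.5,0.5,0.5]
}}

```text
time_s: 6.4
eef_pos: [0.5469, -0.0082, 0.1493]
eef_rot: [-0.0, 0.541, 0.841, -0.0]
wrist_force: [-0.8, 0.4, -3.0]
opening: 0.764
grasp_force: 67.0
```

Run:
```python
from h import *
c=snap("side"); save(c,"pics/s1.png",s=1.4); print(pose().round(4))
```

```text
[[-4.155e-01  9.096e-01 -5.000e-04  5.467e-01]
 [ 9.096e-01  4.155e-01  1.000e-04 -7.800e-03]
 [ 3.000e-04 -4.000e-04 -1.000e+00  1.492e-01]
 [ 0.000e+00  0.000e+00  0.000e+00  1.000e+00]]
```

View pics/s1.png

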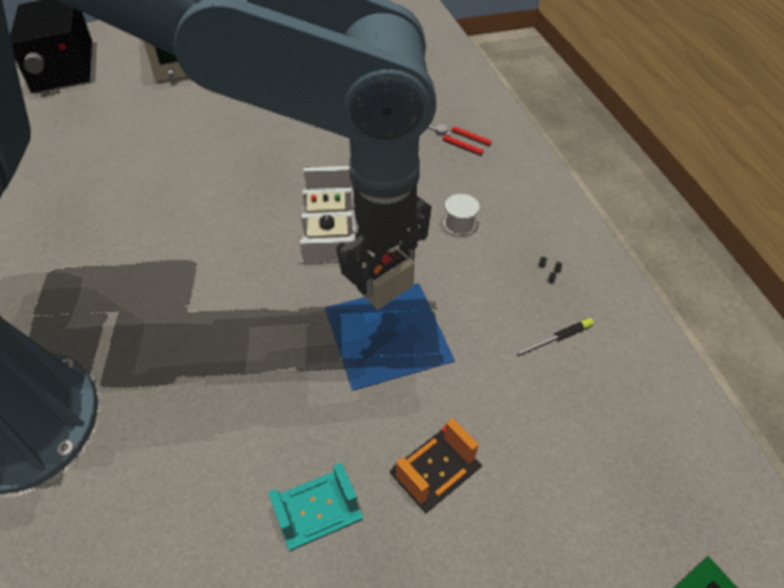

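The side view shows the module held level by its ends over the mat at (390,285), with the rack's other modules undisturbed. Lowering it now.

>>> {"name": "play_rows", "arguments": {
  "xyz": [
    [0,0,15],
    [0,0,35],
    [0,0,55],
    [0,0,73],
    [0,0,88],
    [0,0,98],
    [0,0,104],
    [0,0,108],
    [0,0,111],
    [0,0,112]
  ],
  "rot": [
    [0,0,0],
    [0,0,0],
    [0,0,0],
    [0,0,0],
    [0,0,0],
    [0,0,0],
    [0,0,0],
    [0,0,0],
    [0,0,0],
    [0,0,0]
  ],
  "grip": [0.5,0.5,0.5,0.5,0.5,0.5,0.5,0.5,0.5,0.5]
}}

```text
time_s: 7.7
eef_pos: [0.5471, -0.0074, 0.0374]
eef_rot: [0.0, 0.54, 0.842, 0.0]
wrist_force: [-0.4, 0.3, -2.5]
opening: 0.767
grasp_force: 67.0
```

>>> {"name": "play_rows", "arguments": {
  "xyz": [
    [0,0,0.5],
    [0,0,1],
    [0,0,1.5],
    [0,0,2],
    [0,0,2],
    [0,0,2],
    [0,0,2],
    [0,0,2],
    [0,0,2],
    [0,0,2]
  ],
  "rot": [
    [0,0,0],
    [0,0,0],
    [0,0,0],
    [0,0,0],
    [0,0,0],
    [0,0,0],
    [0,0,0],
    [0,0,0],
    [0,0,0],
    [0,0,0]
  ],
  "grip": [0.5,0.5,0.5,0.5,0.5,0.5,0.5,0.5,0.5,0.5]
}}

```text
time_s: 8.95
eef_pos: [0.5471, -0.0073, 0.0359]
eef_rot: [0.0, 0.54, 0.842, -0.0]
wrist_force: [-3.9, -0.5, 5.6]
opening: 0.759
grasp_force: 67.9
```

Touchdown at TCP z = 0.036. Opening and rising.

>>> {"name": "play_rows", "arguments": {
  "xyz": [
    [0,0,0],
    [0,0,0],
    [0,0,0],
    [0,0,0],
    [0,0,-15],
    [0,0,-40],
    [0,0,-70],
    [0,0,-100],
    [0,0,-110],
    [0,0,-110]
  ],
  "rot": [
    [0,0,0],
    [0,0,0],
    [0,0,0],
    [0,0,0],
    [0,0,0],
    [0,0,0],
    [0,0,0],
    [0,0,0],
    [0,0,0],
    [0,0,0]
  ],
  "grip": [0.85,1,1,1,1,1,1,1,1,1]
}}

```text
time_s: 10.2
eef_pos: [0.5473, -0.0074, 0.1461]
eef_rot: [0.001, 0.54, 0.842, 0.0]
wrist_force: [-0.3, 0.5, 0.1]
opening: 1.0
grasp_force: 0.0
```

>>> {"name": "play_rows", "arguments": {
  "xyz": [
    [0,0,0],
    [0,0,0],
    [0,0,0],
    [0,0,0],
    [0,0,0],
    [0,0,0],
    [0,0,0],
    [0,0,0],
    [0,0,0],
    [0,0,0]
  ],
  "rot": [
    [0,0,0.16],
    [0,0,0.33],
    [0,0,0.5],
    [0,0,0.67],
    [0,0,0.84],
    [0,0,1.01],
    [0,0,1.18],
    [0,0,1.35],
    [0,0,1.5],
    [0,0,1.571]
  ],
  "grip": [1,1,1,1,1,1,1,1,1,1]
}}

```text
time_s: 11.45
eef_pos: [0.5458, -0.0071, 0.1435]
eef_rot: [-0.001, 0.977, 0.212, -0.001]
wrist_force: [0.4, -0.8, 0.3]
opening: 1.0
grasp_force: 0.0
```

Run:
```python
from h import *
c=snap("wrist"); save(c,"pics/w2.png",s=1.4); print(pose().round(4)); print(readout.get_obs()["q"].round(3))
t=snap("top")
```

```text
[[ 9.113e-01  4.118e-01 -3.000e-03  5.458e-01]
 [ 4.118e-01 -9.113e-01  7.000e-04 -7.100e-03]
 [-2.500e-03 -1.900e-03 -1.000e+00  1.435e-01]
 [ 0.000e+00  0.000e+00  0.000e+00  1.000e+00]]
[-0.231  0.24   1.768  0.     1.136  0.916]
```

View pics/w2.png

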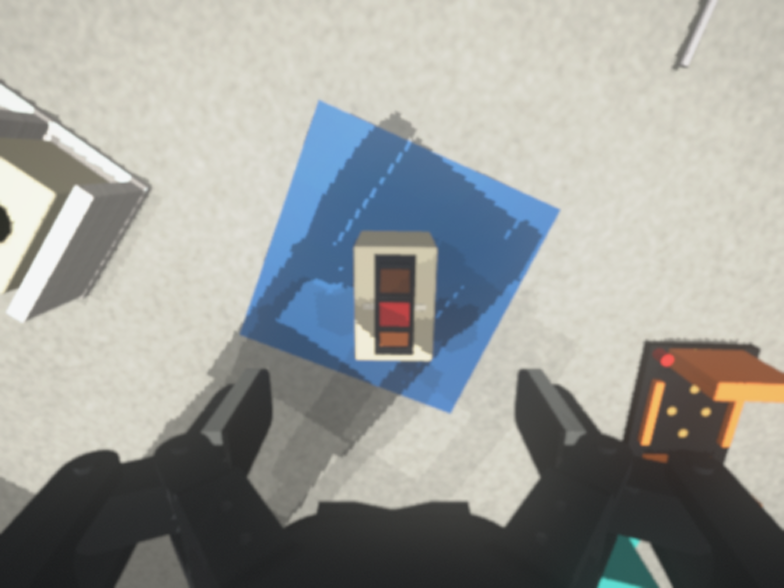

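The wrist view shows the module standing upright on the mat, its top corners at (355,248), (437,247), (433,360) and (356,360), with red still on top. The cradle is visible at (700,400).

Run:
```python
from h import *
c=load("wrist"); P=lambda p,z:at_z(c,np.atleast_2d(p)/1.4,z)
m=P([(354,248),(437,247),(433,360),(356,360)],.052)
an=lambda d:np.degrees(np.arctan2(d[1],d[0]))
print(m.round(4).tolist(),m.mean(0),an(m[0]-m[3]),an(m[1]-m[2]),np.linalg.norm(m[0]-m[3]),np.linalg.norm(m[0]-m[1]))
s=P([(375,255),(415,255),(413,354),(376,354)],.052); print("slot",s.mean(0),an(s[0]-s[3]),an(s[1]-s[2]))
T=pose(); g=np.r_[m.mean(0)[:2],.036]; print(T[:3,:3].T@(g-T[:3,3])*1000)
# cradle
d=P([(694,390),(672,411),(706,412),(683,433)],.008); print("dots",d.round(4).tolist(),d.mean(0))
b=P([(649,342),(757,346),(626,455)],.008); print("bed",b.round(4).tolist(),an(b[0]-b[2]),an(b[0]-b[1])-90)
```

```text
[[0.5665, 0.0261, 0.052], [0.5849, -0.0129, 0.052], [0.5255, -0.0397, 0.052], [0.5074, 0.0001, 0.052]] [ 0.54609452 -0.0066062   0.052     ] 23.788679005394346 24.2570763336653 0.06463558485993634 0.043180795496453074
slot [ 0.54593984 -0.00654497  0.052     ] 24.22698945926889 24.200624207086605
[  0.62732755  -0.18593712 107.62702052]
dots [[0.5616, -0.228, 0.008], [0.5413, -0.2243, 0.008], [0.5506, -0.2464, 0.008], [0.5294, -0.2423, 0.008]] [ 0.54570753 -0.23526883  0.008     ]
bed [[0.5791, -0.1787, 0.008], [0.6064, -0.2454, 0.008], [0.4963, -0.2161, 0.008]] 24.334699751323686 22.276557198883765
```

>>> {"name": "play_rows", "arguments": {
  "xyz": [
    [0,0,15],
    [0,0,35],
    [0,0,55],
    [0,0,73],
    [0,0,88],
    [0,0,98],
    [0,0,104],
    [0,0,107],
    [0,0,107],
    [0,0,107]
  ],
  "rot": [
    [0,0,0],
    [0,0,0],
    [0,0,0],
    [0,0,0],
    [0,0,0],
    [0,0,0],
    [0,0,0],
    [0,0,0],
    [0,0,0],
    [0,0,0]
  ],
  "grip": [1,1,1,1,1,1,1,1,1,1]
}}

```text
time_s: 12.8
eef_pos: [0.5474, -0.0074, 0.0388]
eef_rot: [0.0, 0.977, 0.213, 0.0]
wrist_force: [-0.6, -0.3, -0.4]
opening: 1.0
grasp_force: 0.0
```

>>> {"name": "play_rows", "arguments": {
  "xyz": [
    [0,0,0],
    [0,0,0],
    [0,0,0],
    [0,0,0],
    [0,0,0],
    [0,0,0],
    [0,0,0],
    [0,0,0],
    [0,0,0],
    [0,0,0]
  ],
  "rot": [
    [0,0,0],
    [0,0,0],
    [0,0,0],
    [0,0,0],
    [0,0,0],
    [0,0,0],
    [0,0,0],
    [0,0,0],
    [0,0,0],
    [0,0,0]
  ],
  "grip": [0.9,0.8,0.7,0.6,0.5,0.4,0.3,0.3,0.3,0.3]
}}

```text
time_s: 14.05
eef_pos: [0.5471, -0.0073, 0.0386]
eef_rot: [0.0, 0.977, 0.213, 0.0]
wrist_force: [-2.1, 2.0, 4.9]
opening: 0.505
grasp_force: 61.3
```

>>> {"name": "play_rows", "arguments": {
  "xyz": [
    [0,0,-3],
    [0,0,-8],
    [0,0,-16],
    [0,0,-28],
    [0,0,-40],
    [0,0,-55],
    [0,0,-70],
    [0,0,-80],
    [0,0,-85],
    [0,0,-85]
  ],
  "rot": [
    [0,0,0],
    [0,0,0],
    [0,0,0],
    [0,0,0],
    [0,0,0],
    [0,0,0],
    [0,0,0],
    [0,0,0],
    [0,0,0],
    [0,0,0]
  ],
  "grip": [0.3,0.3,0.3,0.3,0.3,0.3,0.3,0.3,0.3,0.3]
}}

```text
time_s: 15.3
eef_pos: [0.547, -0.0073, 0.1235]
eef_rot: [0.0, 0.977, 0.213, 0.0]
wrist_force: [0.6, -0.2, -1.9]
opening: 0.503
grasp_force: 61.1
```

Run:
```python
from h import *
T=pose(); print(T.round(4)); print(T[:3,:3].T@(np.array([.5465,-.237,T[2,3]])-T[:3,3])*1000)
```

```text
[[ 9.091e-01  4.167e-01  4.000e-04  5.470e-01]
 [ 4.167e-01 -9.091e-01 -1.000e-04 -7.300e-03]
 [ 4.000e-04  2.000e-04 -1.000e+00  1.235e-01]
 [ 0.000e+00  0.000e+00  0.000e+00  1.000e+00]]
[-9.61877796e+01  2.08558436e+02  1.81554691e-02]
```

>>> {"name": "play_rows", "arguments": {
  "xyz": [
    [-8,10,0],
    [-20,25,0],
    [-36,45,0],
    [-52,65,0],
    [-68,85,0],
    [-80,100,0],
    [-90,112,0],
    [-95,118,0],
    [-96,120,0],
    [-96,120,0]
  ],
  "rot": [
    [0,0,0],
    [0,0,0],
    [0,0,0],
    [0,0,0],
    [0,0,0],
    [0,0,0],
    [0,0,0],
    [0,0,0],
    [0,0,0],
    [0,0,0]
  ],
  "grip": [0.3,0.3,0.3,0.3,0.3,0.3,0.3,0.3,0.3,0.3]
}}

```text
time_s: 16.55
eef_pos: [0.5098, -0.156, 0.1233]
eef_rot: [-0.0, 0.977, 0.213, 0.0]
wrist_force: [-0.4, -0.0, -2.6]
opening: 0.507
grasp_force: 61.3
```

Run:
```python
from h import *
c=snap("wrist"); save(c,"pics/w3.png",s=1.4); print(pose().round(4))
```

```text
[[ 9.088e-01  4.172e-01 -0.000e+00  5.098e-01]
 [ 4.172e-01 -9.088e-01  2.000e-04 -1.559e-01]
 [ 1.000e-04 -2.000e-04 -1.000e+00  1.233e-01]
 [ 0.000e+00  0.000e+00  0.000e+00  1.000e+00]]
```

View pics/w3.png

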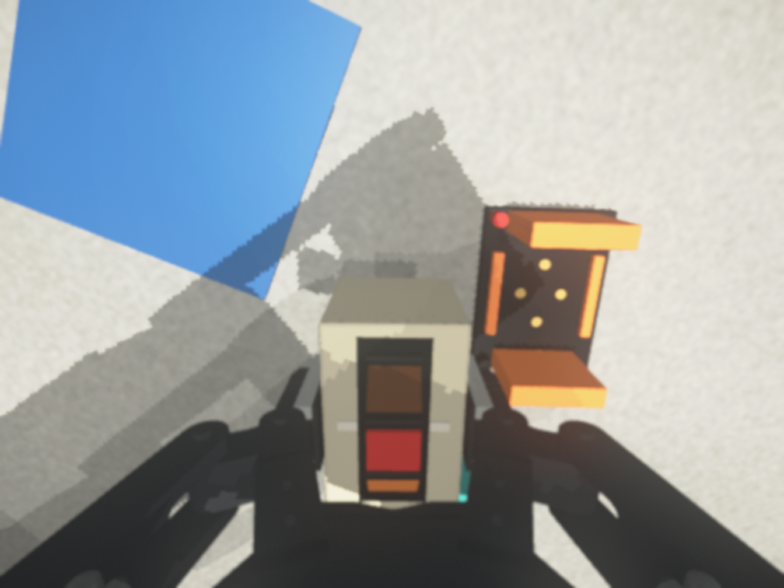

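The wrist view shows the held module and the cradle: the upper stop's top face spans (530,224)–(639,248), the lower one (510,387)–(605,406), and the bed dots are at (545,265), (520,294), (561,295) and (537,322).

Run:
```python
from h import *
c=load("wrist"); P=lambda p,z:at_z(c,np.atleast_2d(p)/1.4,z)
an=lambda d:np.degrees(np.arctan2(d[1],d[0]))
u=P([(530,224),(638,226),(639,248),(532,247)],.054); l=P([(512,387),(603,388),(605,406),(510,405)],.054)
print("stops",u.mean(0),l.mean(0),"mid",(u.mean(0)+l.mean(0))/2,"dist",np.linalg.norm(u.mean(0)-l.mean(0)),an(u.mean(0)-l.mean(0)),an(u[0]-u[1])-90,an(l[0]-l[1])-90)
d=P([(545,265),(520,294),(561,295),(537,322)],.008); print("dots",d.mean(0))
lp=P([(492,253),(503,253),(604,257),(594,256),(487,333),(496,334),(592,337),(582,336)],.014); print("lips",lp.mean(0))
# module held: slot rectangle, top z
m=P([(320,325),(470,324)],.1233-.0366+.05); print("front edge",m.round(4).tolist(),m.mean(0), an(m[0]-m[1])-90)
T=pose()
e=T[:3,:3].T@(m.mean(0)-T[:3,3])*1000; print("edge mid in tool",e)
for g in [(u.mean(0)+l.mean(0))/2,d.mean(0),lp.mean(0)]: print(T[:3,:3].T@(g-T[:3,3])*1000)
```

```text
stops [ 0.58516217 -0.2175091   0.054     ] [ 0.5074219  -0.25036841  0.054     ] mid [ 0.54629203 -0.23393876  0.054     ] dist 0.08439954644872037 22.91284211371522 23.48942477563382 24.073498666096114
dots [ 0.54585449 -0.23523227  0.008     ]
lips [ 0.54645668 -0.23450156  0.014     ]
front edge [[0.5303, -0.1227, 0.1367], [0.5482, -0.1611, 0.1367]] [ 0.53925295 -0.1419086   0.1367    ] 25.066752556351503
edge mid in tool [ 32.5874444   -0.41629232 -13.43881014]
[ 0.57847654 86.17376304 69.24115803]
[ -0.36253907  87.17602198 115.24088173]
[  0.49009212  86.76200861 109.24103317]
```

>>> {"name": "play_rows", "arguments": {
  "xyz": [
    [0,10,0],
    [0,25,0],
    [0.5,42,0],
    [0.5,58,0],
    [0.5,72,0],
    [0.5,82,0],
    [0.5,87,0],
    [0.5,87,0],
    [0.5,87,5],
    [0.5,87,10]
  ],
  "rot": [
    [0,0,0],
    [0,0,0],
    [0,0,0.01],
    [0,0,0.01],
    [0,0,0.01],
    [0,0,0.012],
    [0,0,0.012],
    [0,0,0.012],
    [0,0,0.012],
    [0,0,0.012]
  ],
  "grip": [0.3,0.3,0.3,0.3,0.3,0.3,0.3,0.3,0.3,0.3]
}}

```text
time_s: 17.85
eef_pos: [0.5462, -0.2348, 0.1129]
eef_rot: [-0.0, 0.978, 0.208, -0.0]
wrist_force: [-0.3, 0.1, -3.0]
opening: 0.506
grasp_force: 61.3
```

Run:
```python
from h import *
T=pose(); print(T.round(4)); print(T[:3,:3].T@(np.array([.5461,-.2345,.0446])-T[:3,3])*1000)
c=snap("wrist"); save(c,"pics/w4.png",s=1.4)
```

```text
[[ 9.138e-01  4.061e-01 -3.000e-04  5.462e-01]
 [ 4.061e-01 -9.138e-01  3.000e-04 -2.348e-01]
 [-1.000e-04 -4.000e-04 -1.000e+00  1.129e-01]
 [ 0.000e+00  0.000e+00  0.000e+00  1.000e+00]]
[ 4.31973897e-02 -2.66687205e-01  6.82823521e+01]
```

View pics/w4.png

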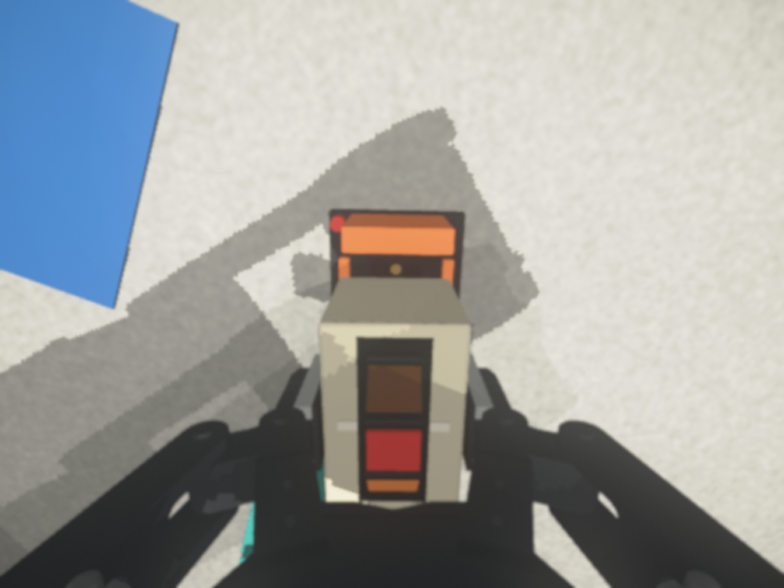

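The view shows the module centred over the cradle, with the stop and bed symmetric about column 397. Descending.

>>> {"name": "play_rows", "arguments": {
  "xyz": [
    [0,0,8],
    [0,0,16],
    [0,0,24],
    [0,0,31],
    [0,0,38],
    [0,0,45],
    [0,0,52],
    [0,0,58],
    [0,0,63],
    [0,0,65]
  ],
  "rot": [
    [0,0,0],
    [0,0,0],
    [0,0,0],
    [0,0,0],
    [0,0,0],
    [0,0,0],
    [0,0,0],
    [0,0,0],
    [0,0,0],
    [0,0,0]
  ],
  "grip": [0.3,0.3,0.3,0.3,0.3,0.3,0.3,0.3,0.3,0.3]
}}

```text
time_s: 19.15
eef_pos: [0.5463, -0.2352, 0.0479]
eef_rot: [-0.0, 0.978, 0.207, -0.0]
wrist_force: [0.3, -0.3, -2.4]
opening: 0.51
grasp_force: 61.3
```

>>> {"name": "play_rows", "arguments": {
  "xyz": [
    [0,0,0.5],
    [0,0,1],
    [0,0,1.5],
    [0,0,2],
    [0,0,2.5],
    [0,0,3],
    [0,0,3],
    [0,0,3],
    [0,0,3],
    [0,0,3]
  ],
  "rot": [
    [0,0,0],
    [0,0,0],
    [0,0,0],
    [0,0,0],
    [0,0,0],
    [0,0,0],
    [0,0,0],
    [0,0,0],
    [0,0,0],
    [0,0,0]
  ],
  "grip": [0.3,0.3,0.3,0.3,0.3,0.3,0.3,0.3,0.3,0.3]
}}

```text
time_s: 20.4
eef_pos: [0.5464, -0.2353, 0.0453]
eef_rot: [0.0, 0.978, 0.207, 0.0]
wrist_force: [-0.2, -0.4, -3.0]
opening: 0.508
grasp_force: 61.3
```

>>> {"name": "play_rows", "arguments": {
  "xyz": [
    [0,0,0.5],
    [0,0,1],
    [0,0,1.3],
    [0,0,1.3],
    [0,0,1.3],
    [0,0,1.3],
    [0,0,1.3],
    [0,0,1.3],
    [0,0,1.3],
    [0,0,1.3]
  ],
  "rot": [
    [0,0,0],
    [0,0,0],
    [0,0,0],
    [0,0,0],
    [0,0,0],
    [0,0,0],
    [0,0,0],
    [0,0,0],
    [0,0,0],
    [0,0,0]
  ],
  "grip": [0.3,0.3,0.3,0.3,0.3,0.3,0.3,0.3,0.3,0.3]
}}

```text
time_s: 21.65
eef_pos: [0.5465, -0.2353, 0.0449]
eef_rot: [0.0, 0.978, 0.207, 0.0]
wrist_force: [-2.7, 1.3, 6.4]
opening: 0.509
grasp_force: 62.2
```

>>> {"name": "play_rows", "arguments": {
  "xyz": [
    [0,0,0],
    [0,0,0],
    [0,0,0],
    [0,0,0],
    [0,0,-15],
    [0,0,-40],
    [0,0,-60],
    [0,0,-75],
    [0,0,-80],
    [0,0,-80]
  ],
  "rot": [
    [0,0,0],
    [0,0,0],
    [0,0,0],
    [0,0,0],
    [0,0,0],
    [0,0,0],
    [0,0,0],
    [0,0,0],
    [0,0,0],
    [0,0,0]
  ],
  "grip": [0.6,0.8,1,1,1,1,1,1,1,1]
}}

```text
time_s: 22.9
eef_pos: [0.5464, -0.2353, 0.1241]
eef_rot: [0.0, 0.978, 0.207, 0.0]
wrist_force: [0.5, 0.4, -0.0]
opening: 0.999
grasp_force: 0.0
```

>>> {"name": "play_rows", "arguments": {
  "xyz": [
    [0,0,0],
    [0,0,0],
    [0,0,0],
    [0,0,0],
    [0,0,0],
    [0,0,0],
    [0,0,0],
    [0,0,0],
    [0,0,0],
    [0,0,0]
  ],
  "rot": [
    [0,0,0],
    [0,0,0],
    [0,0,0],
    [0,0,0],
    [0,0,0],
    [0,0,0],
    [0,0,0],
    [0,0,0],
    [0,0,0],
    [0,0,0]
  ],
  "grip": [0,0,0,0,0,0,0,0,0,0]
}}

```text
time_s: 24.15
eef_pos: [0.5464, -0.2353, 0.124]
eef_rot: [0.0, 0.978, 0.207, 0.0]
wrist_force: [0.2, 0.9, -0.1]
opening: -0.002
grasp_force: 0.0
```

Run:
```python
from h import *
c=snap("wrist"); save(c,"pics/w5.png",s=1.4); print(pose().round(4),ctrl.tips_ahead,readout.get_obs()["opening"],readout.get_obs()["wrist_force"],c["E"][:3,3])
snap("top");snap("side")
```

```text
[[ 0.914   0.4057  0.      0.5464]
 [ 0.4057 -0.914  -0.     -0.2353]
 [ 0.      0.     -1.      0.124 ]
 [ 0.      0.      0.      1.    ]] 0.019 -0.0008883851474888702 [ 0.20109348 -0.51263456 -0.44297379] [ 0.61681704 -0.20294591  0.24760485]
```

View pics/w5.png

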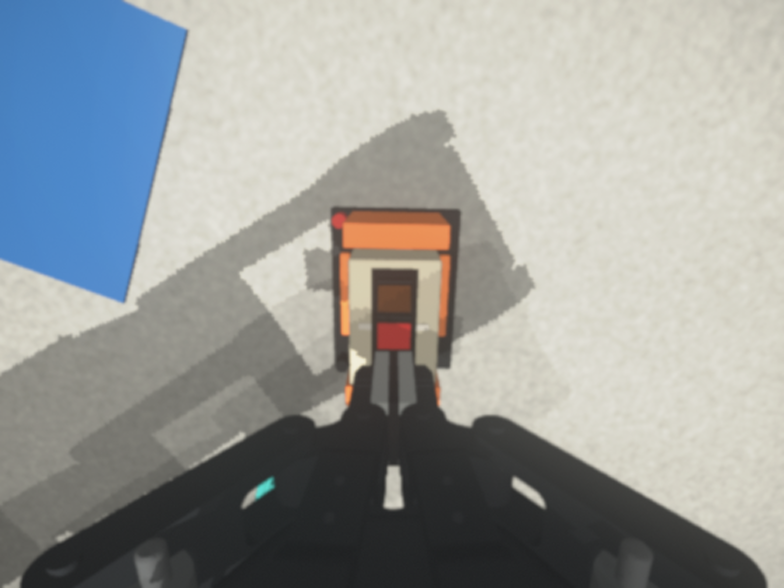

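The module sits flat between the stops, released. Closed fingertips are at (393,370), narrow enough for the wheel, and red (2) is at (394,335). Four clicks towards +x (tool +x) are needed. I'll probe down onto the wheel first.

>>> {"name": "play_rows", "arguments": {
  "xyz": [
    [-9,0,10],
    [-9,0,20],
    [-9,0,28],
    [-9,0,32],
    [-9,0,33],
    [-9,0,34],
    [-9,0,34.5],
    [-9,0,34.7],
    [-9,0,34.7],
    [-9,0,34.7]
  ],
  "rot": [
    [0,0,0],
    [0,0,0],
    [0,0,0],
    [0,0,0],
    [0,0,0],
    [0,0,0],
    [0,0,0],
    [0,0,0],
    [0,0,0],
    [0,0,0]
  ],
  "grip": [0,0,0,0,0,0,0,0,0,0]
}}

```text
time_s: 25.55
eef_pos: [0.5385, -0.2392, 0.0898]
eef_rot: [0.0, 0.978, 0.207, 0.0]
wrist_force: [-0.8, -0.1, 6.0]
opening: -0.004
grasp_force: 2.5
```

>>> {"name": "play_rows", "arguments": {
  "xyz": [
    [2,0,0.1],
    [4.5,0,0.1],
    [7,0,0],
    [9.5,0,0],
    [12,0,0],
    [14.5,0,0],
    [17,0,0.1],
    [19,0,0.1],
    [19,0,0.1],
    [19,0,0.1]
  ],
  "rot": [
    [0,0,0],
    [0,0,0],
    [0,0,0],
    [0,0,0],
    [0,0,0],
    [0,0,0],
    [0,0,0],
    [0,0,0],
    [0,0,0],
    [0,0,0]
  ],
  "grip": [0,0,0,0,0,0,0,0,0,0]
}}

```text
time_s: 26.8
eef_pos: [0.5562, -0.2316, 0.0898]
eef_rot: [0.001, 0.978, 0.207, 0.001]
wrist_force: [1.7, -0.4, 5.4]
opening: 0.004
grasp_force: 2.8
```

>>> {"name": "play_rows", "arguments": {
  "xyz": [
    [0,0,-10],
    [-10,0,-20],
    [-19,0,-30],
    [-40,0,-35],
    [-40,0,-35],
    [-40,0,-35],
    [-40,0,-35],
    [-40,0,-35],
    [-40,0,-35],
    [-40,0,-35]
  ],
  "rot": [
    [0,0,0],
    [0,0,0],
    [0,0,0],
    [0,0,0],
    [0,0,0],
    [0,0,0],
    [0,0,0],
    [0,0,0],
    [0,0,0],
    [0,0,0]
  ],
  "grip": [0,0,0,0,0,0,0,0,0,0]
}}

```text
time_s: 28.05
eef_pos: [0.519, -0.2473, 0.1241]
eef_rot: [-0.0, 0.978, 0.208, -0.0]
wrist_force: [-0.2, -0.5, -0.7]
opening: 0.003
grasp_force: 0.0
```

Run:
```python
from h import *
T=pose(); c=snap("wrist"); print(T.round(4))
# project wheel points onto picture: x -18..18 along module
th=np.arctan2(.4057,.914); ax=np.array([np.cos(th),np.sin(th),0])
Ei=np.linalg.inv(c["E"]); pts=np.array([np.array([.546,-.2345,.042])+ax*28*np.sin(np.radians(a))/1000+np.array([0,0,.028*np.cos(np.radians(a))]) for a in(-36,0,36)])
uv=cv2.projectPoints(pts,cv2.Rodrigues(Ei[:3,:3])[0],Ei[:3,3],c["K"],np.array([float(c["k1"]),0,0,0]))[0].reshape(-1,2)
for p in uv: u,v=p.round().astype(int); print(p.round(),np.median(c["color"][v-2:v+3,u-4:u+5].reshape(-1,3),axis=0))
u,v=uv[1].astype(int); save(c,"pics/w6.png",(u-80,v-70,u+80,v+70),4)
```

```text
[[ 9.139e-01  4.060e-01 -1.000e-04  5.190e-01]
 [ 4.060e-01 -9.139e-01  1.000e-04 -2.473e-01]
 [-1.000e-04 -2.000e-04 -1.000e+00  1.241e-01]
 [ 0.000e+00  0.000e+00  0.000e+00  1.000e+00]]
[281. 217.] [199. 181.  87.]
[281. 194.] [237. 149.  86.]
[281. 166.] [211.  76.  69.]
```

View pics/w6.png

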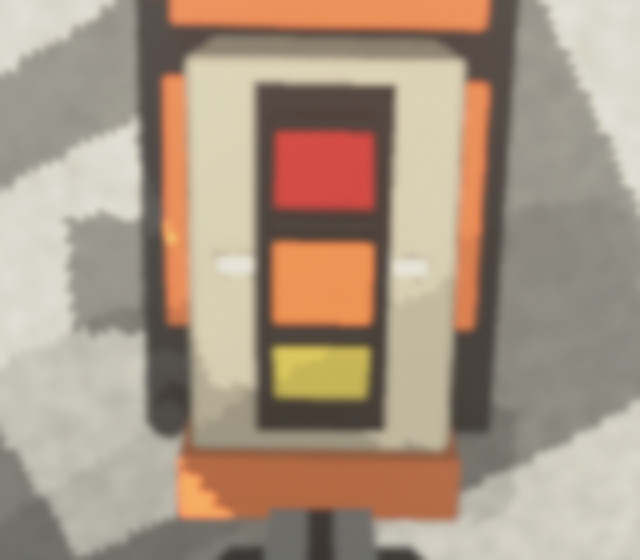

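The crop shows orange (3) at the pointers, with yellow next, so one drag is exactly one click. Repeating the same drag three times.

>>> {"name": "play_rows", "arguments": {
  "xyz": [
    [21,0,15],
    [21,0,28],
    [21,0,33],
    [21,0,34],
    [21,0,34.6],
    [21,0,34.9],
    [21,0,34.9],
    [21,0,34.9],
    [21,0,34.9],
    [21,0,34.9]
  ],
  "rot": [
    [0,0,0],
    [0,0,0],
    [0,0,0],
    [0,0,0],
    [0,0,0],
    [0,0,0],
    [0,0,0],
    [0,0,0],
    [0,0,0],
    [0,0,0]
  ],
  "grip": [0,0,0,0,0,0,0,0,0,0]
}}

```text
time_s: 29.35
eef_pos: [0.5381, -0.2392, 0.0901]
eef_rot: [0.0, 0.978, 0.207, 0.0]
wrist_force: [-3.3, 0.6, 5.1]
opening: 0.005
grasp_force: 2.8
```

>>> {"name": "play_rows", "arguments": {
  "xyz": [
    [2,0,0],
    [4.5,0,0],
    [7,0,0],
    [9.5,0,0],
    [12,0,0],
    [14.5,0,0],
    [17,0,0],
    [19,0,0],
    [19,0,0],
    [19,0,0]
  ],
  "rot": [
    [0,0,0],
    [0,0,0],
    [0,0,0],
    [0,0,0],
    [0,0,0],
    [0,0,0],
    [0,0,0],
    [0,0,0],
    [0,0,0],
    [0,0,0]
  ],
  "grip": [0,0,0,0,0,0,0,0,0,0]
}}

```text
time_s: 30.6
eef_pos: [0.5559, -0.2316, 0.0897]
eef_rot: [0.001, 0.978, 0.207, 0.0]
wrist_force: [1.0, -2.4, 5.8]
opening: -0.001
grasp_force: 2.8
```

>>> {"name": "play_rows", "arguments": {
  "xyz": [
    [0,0,-8],
    [0,0,-12],
    [-10,0,-12],
    [-19,0,-12],
    [-19,0,-6],
    [-19,0,-2],
    [-19,0,-0.5],
    [-19,0,0],
    [-19,0,0],
    [-19,0,0]
  ],
  "rot": [
    [0,0,0],
    [0,0,0],
    [0,0,0],
    [0,0,0],
    [0,0,0],
    [0,0,0],
    [0,0,0],
    [0,0,0],
    [0,0,0],
    [0,0,0]
  ],
  "grip": [0,0,0,0,0,0,0,0,0,0]
}}

```text
time_s: 31.85
eef_pos: [0.5385, -0.2392, 0.09]
eef_rot: [0.0, 0.978, 0.208, 0.0]
wrist_force: [-2.9, 0.4, 5.6]
opening: 0.005
grasp_force: 2.8
```

>>> {"name": "play_rows", "arguments": {
  "xyz": [
    [2,0,0],
    [4.5,0,0],
    [7,0,0],
    [9.5,0,0],
    [12,0,0],
    [14.5,0,0],
    [17,0,0],
    [19,0,0],
    [19,0,0],
    [19,0,0]
  ],
  "rot": [
    [0,0,0],
    [0,0,0],
    [0,0,0],
    [0,0,0],
    [0,0,0],
    [0,0,0],
    [0,0,0],
    [0,0,0],
    [0,0,0],
    [0,0,0]
  ],
  "grip": [0,0,0,0,0,0,0,0,0,0]
}}

```text
time_s: 33.1
eef_pos: [0.5559, -0.2315, 0.0897]
eef_rot: [0.0, 0.978, 0.207, 0.0]
wrist_force: [0.1, -0.3, 6.1]
opening: 0.005
grasp_force: 2.8
```

>>> {"name": "play_rows", "arguments": {
  "xyz": [
    [0,0,-10],
    [-10,0,-20],
    [-19,0,-30],
    [-40,0,-35],
    [-40,0,-35],
    [-40,0,-35],
    [-40,0,-35],
    [-40,0,-35],
    [-40,0,-35],
    [-40,0,-35]
  ],
  "rot": [
    [0,0,0],
    [0,0,0],
    [0,0,0],
    [0,0,0],
    [0,0,0],
    [0,0,0],
    [0,0,0],
    [0,0,0],
    [0,0,0],
    [0,0,0]
  ],
  "grip": [0,0,0,0,0,0,0,0,0,0]
}}

```text
time_s: 34.35
eef_pos: [0.5191, -0.2473, 0.1242]
eef_rot: [-0.0, 0.978, 0.208, -0.0]
wrist_force: [0.1, -0.9, -0.7]
opening: 0.001
grasp_force: 0.0
```

Run:
```python
from h import *
c=snap("wrist"); print(pose()[:3,3].round(4))
for v in (217,194,166): print(v,np.median(c["color"][v-2:v+3,277:286].reshape(-1,3),axis=0))
```

```text
[ 0.519  -0.2474  0.1242]
217 [ 67.  78. 167.]
194 [ 89. 166.  91.]
166 [235. 222. 106.]
```

Green (5) is on top now and blue is next. One more click.

>>> {"name": "play_rows", "arguments": {
  "xyz": [
    [21,0,15],
    [21,0,28],
    [21,0,33],
    [21,0,34],
    [21,0,34.6],
    [21,0,34.9],
    [21,0,34.9],
    [21,0,34.9],
    [21,0,34.9],
    [21,0,34.9]
  ],
  "rot": [
    [0,0,0],
    [0,0,0],
    [0,0,0],
    [0,0,0],
    [0,0,0],
    [0,0,0],
    [0,0,0],
    [0,0,0],
    [0,0,0],
    [0,0,0]
  ],
  "grip": [0,0,0,0,0,0,0,0,0,0]
}}

```text
time_s: 35.65
eef_pos: [0.5382, -0.2392, 0.0901]
eef_rot: [0.0, 0.978, 0.207, 0.0]
wrist_force: [-3.6, 0.8, 4.8]
opening: -0.002
grasp_force: 2.6
```

>>> {"name": "play_rows", "arguments": {
  "xyz": [
    [2,0,0],
    [4.5,0,0],
    [7,0,0],
    [9.5,0,0],
    [12,0,0],
    [14.5,0,0],
    [17,0,0],
    [19,0,0],
    [19,0,0],
    [19,0,0]
  ],
  "rot": [
    [0,0,0],
    [0,0,0],
    [0,0,0],
    [0,0,0],
    [0,0,0],
    [0,0,0],
    [0,0,0],
    [0,0,0],
    [0,0,0],
    [0,0,0]
  ],
  "grip": [0,0,0,0,0,0,0,0,0,0]
}}

```text
time_s: 36.9
eef_pos: [0.5557, -0.2317, 0.0897]
eef_rot: [0.0, 0.978, 0.207, 0.0]
wrist_force: [1.4, -2.3, 5.0]
opening: 0.002
grasp_force: 2.7
```

>>> {"name": "play_rows", "arguments": {
  "xyz": [
    [0,0,-10],
    [-10,0,-20],
    [-19,0,-30],
    [-40,0,-35],
    [-40,0,-35],
    [-40,0,-35],
    [-40,0,-35],
    [-40,0,-35],
    [-40,0,-35],
    [-40,0,-35]
  ],
  "rot": [
    [0,0,0],
    [0,0,0],
    [0,0,0],
    [0,0,0],
    [0,0,0],
    [0,0,0],
    [0,0,0],
    [0,0,0],
    [0,0,0],
    [0,0,0]
  ],
  "grip": [0,0,0,0,0,0,0,0,0,0]
}}

```text
time_s: 38.15
eef_pos: [0.519, -0.2473, 0.1242]
eef_rot: [-0.0, 0.978, 0.207, -0.0]
wrist_force: [-1.7, 0.2, 0.4]
opening: 0.003
grasp_force: 0.0
```

Run:
```python
from h import *
c=snap("wrist"); print(pose()[:3,3].round(4))
for v in (217,194,166): print(v,np.median(c["color"][v-2:v+3,277:286].reshape(-1,3),axis=0))
save(c,"pics/w7.png",(201,124,361,264),4)
```

```text
[ 0.519  -0.2474  0.1243]
217 [153.  87. 149.]
194 [ 74.  94. 218.]
166 [ 89. 159.  88.]
```

View pics/w7.png

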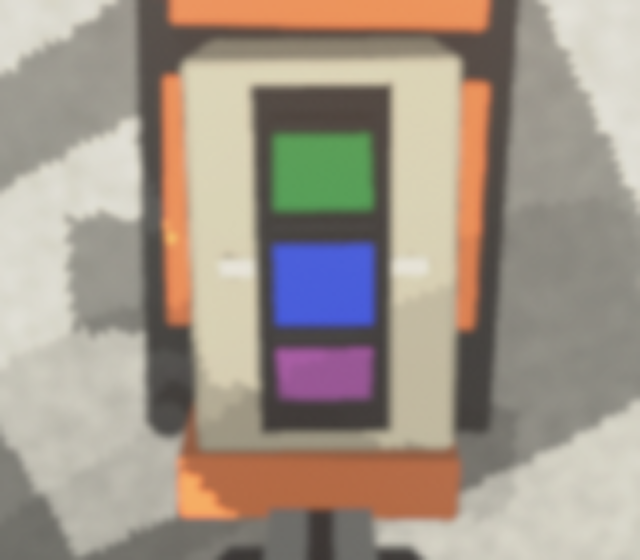

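Blue (6) is between the pointers, the module sits in the cradle and the arm is clear of everything. Handing in.

```bash
python3 -c "
from bench import ctrl
print(ctrl.hand_in())"
```

```text
the job is handed in; nothing more can be done
None
```

The module is flat in the orange-ended cradle with blue (6) on top, the arm is clear of everything, and the job was handed in at about 38 s; the hand-in gave no verdict.

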